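Take a formed brass bracket out of its die

TASK

The brass bracket has been pressed and is still in the forming die with the wooden former standing in it. First lift the former out, leaving the bracket in the die, and stand it upright on the cork pad; then lift the bracket out of the die and set it flat on the floor of the aluminium tray, open side up. Set both down gently, without dropping them or knocking them over, and leave the little oiler and the steel weight beside the die where they stand.

Things in the scene. Friction and masses are not known exactly. Their poses are not given: they have to be found in the camera images.
- die: The open forming die: a plain steel block 180 x 110 x 42 mm (x, y, z), fixed to the bench, with a rectangular pocket 115 x 55 mm, 26 mm deep (pocket floor 16 mm above the bench), sunk in the middle of its top. Origin: centre of the underside, at bench height. x runs along the pocket's length.
- bracket: 0.14-0.28 kg, rigid brass U-channel 110 mm long (x), 50 wide outside (y), walls and floor 4 thick. Side walls 26 mm high, each with a middle tab 50 mm long rising to 56: grip both tabs across their outer faces (50 mm, along y). Origin: centre of underside; z out of the open side. Starts loose in the pocket, on its floor, x along it, 2 mm play; only the tabs stand out, 30 mm above the die.
- former: Wooden block with thin steel cap, 0.2-0.39 kg, 100 x 37 x 62 mm (x, y, z), topped by a dark wooden grip bar 72 long (x), 24 wide (y), 40 high: 102 mm tall in all. Origin: centre of underside; z up. Starts standing loose in the bracket on its floor (underside 20 mm above the bench), x along the pocket, 2 to 3 mm play at the sides; the grip bar begins 82 mm above the bench.
- tray: Shallow aluminium parts tray, 200 x 150 mm (x, y) and 32 mm high outside, walls and floor 5 mm thick, open above, empty, fixed to the bench, to one side of the die (left or right). Origin: centre of the underside, at bench height.
- pad: Cork pad 160 x 140 mm (x, y), 8 mm thick, fixed to the bench, on the other side of the die. Origin: centre of the underside, at bench height.
- oil_tin: Bystander: steel oiler, 36 mm across, 62 mm tall, standing between the die and what lies on its left. Origin: centre of the underside.
- weight: Bystander: dark steel weight with a knob, 38 mm across, 45 mm tall, standing between the die and what lies on its right. Origin: centre of the underside.

How it is judged:
On the way:
1. the former stands upright on the cork pad, let go, while the bracket still lies in the die's pocket (x of former in the frame of pad between -0.075 and 0.075 m and y of former in the frame of pad between -0.065 and 0.065 m and z of former in the frame of pad between 0.004 and 0.014 m and angle between former's own z axis and vertical below 0.12 rad and contact force between the fingers and former below 0.1 N and distance between bracket and die below 0.024 m), for 0.2 s.
At the end, for the whole second after the job is handed in: The former stands upright (within 0.12 rad) on the cork pad, its centre within 75 mm (along the pad's x) and 65 mm (along its y) of the pad's centre; the bracket lies in the tray, flat on its floor (within 7 mm of it and 0.12 rad), open side up; both at rest (x of former in the frame of pad between -0.075 and 0.075 m and y of former in the frame of pad between -0.065 and 0.065 m and z of former in the frame of pad between 0.004 and 0.014 m and angle between each of former, bracket's own z axis and vertical below 0.12 rad and x of bracket in the frame of tray between -0.09 and 0.09 m and y of bracket in the frame of tray between -0.07 and 0.07 m and z of bracket in the frame of tray below 0.012 m and linear speed of each of former, bracket below 0.02 m/s and angular speed of each of former, bracket below 0.15 rad/s); the robot touches nothing.
It fails at once if the former was dropped or knocked over (moving faster than 0.6 m/s with the fingers not touching it: a free fall of about 2 cm) (linear speed of former above 0.6 m/s and contact force between the fingers and former below 0.05 N).
It fails at once if the bracket was dropped or knocked over (moving faster than 0.6 m/s with the fingers not touching it: a free fall of about 2 cm) (linear speed of bracket above 0.6 m/s and contact force between the fingers and bracket below 0.05 N).
It fails at once if the oiler or the weight was moved by more than 30 mm (distance of any of oil_tin, weight from where it was at the start of the episode above 0.03 m).
It also fails if it takes over 61 s, if anything falls off the work surface, if the arm or the gripper's body presses on something with over 40 N, if the wrist force passes 120 N, or if a joint passes its speed limit or range.

ROBOT

A 7-joint arm with a two-finger parallel gripper is mounted at the origin on the work surface. World frame = base frame: x ahead of the robot, y to its left, z up, the work surface at z = 0. Lengths are in m, angles in rad, forces in N, time in s.
With the tool pointing down it reaches from about 0.35 to 0.9 m from the base axis. Payload 19.9 kg.
Tool frame: the origin (TCP) lies at the very end of the fingers, on their centre line; the grasp point (between the pads) lies 19 mm behind it; x points along the fingers, y is the direction in which the jaws open and shut, and the axes are right-handed (so a half turn about x gives the same grasp; the last joint's range is limited). The gripper opens to 94 mm and grips with 3 to 60 N. Pads are 16 mm wide; open, the fingers measure 119 mm over their backs; the gripper's body (75 mm by 177 mm) begins 78 mm behind the grasp point.
Start: joints at [-1.157, 0.417, -0.01, 1.614, 0.005, 1.111, -0.053], TCP at [0.275, 0.561, 0.205] pointing down, gripper open.
Joint ranges: [-2.81, 2.81], [-0.39, 2.02], [-1.27, 1.25], [0.06, 2.57], [-1.19, 4.33], [0.19, 2], [-2.82, 2.82]. Speed limits (rad/s): [1.89, 1.89, 2.39, 2.39, 3.01, 3.01, 3.01].

INTERFACE

Orientations are given as a 3x3 rotation matrix whose columns are the frame's x, y, z axes.
In Python, from workcell import get_obs, camera, finish_job gives the robot as it stands.
- The arm moves only by the shell command python3 -m pendant 'ROWS' [OPENING] [FORCE]. ROWS is JSON, a list that holds one entry, the list of rows, each a list of 6 numbers: the shift along the tool's x, y, z in m, then the turn, a rotation vector about the tool's x, y, z in degrees. In form: [[[dx, dy, dz, rx, ry, rz], ...]]. A call has 1 to 10 rows; each row shifts and turns the pose as measured when the row begins, along the tool's axes as they then stand; what a row does not reach is not made up. A row lasts 1/12 s, in which the tool goes at most 41.7 mm and 7.16 degrees, less where a joint would pass 70% of its speed; a pose out of reach is approached as far as the arm can. A call is refused whole if a number of a shift passes 0.0417 or a number of a turn 7.16, either way. A call with a gripper value outside its range is refused whole. OPENING is the gripper command: -1 is shut, 1 is fully open, values between are in proportion, set as the call begins (- or left out, the last holds). The fingers move at their own pace and stop on an object; FORCE is the grip in N (left out, the last holds). Time passes only in rows, so rows that do not move let the fingers close. It gives the time, the measured TCP pose, the force and the opening at its end, in the units of the state.
- get_obs(): the state, without advancing time (a new reading comes with each control period).
- camera(name): name is "scene" or "top" or "wrist"; returns a dict with "frame" (480x640x3 uint8, red, green, blue), "z_map" (480x640 float32, m along the optical axis (not along the pixel's ray), 0 where there is no reading), "fov_y" (degrees; the focal length in pixels is half the picture's height over the tangent of half this angle, whatever the lens; pixels are square), "cx", "cy" (the principal point, pixels), "origin" and "attitude" of the camera in the world; the wrist camera has in their place "mount" (4x4, takes a point from camera to tool coordinates, whose origin is the TCP and whose axes are the tool frame's). Camera axes: x right, y up, looking along -z (the intrinsics and any distortion apply to the point x, -y, -z); pixel columns grow to the right and rows downward; lengths in m; the calibration is good to about 2 mm. A picture is of the moment at which its call begins: read the wrist's pose just before it.
- finish_job(): hands the job in, once; it reports no verdict.
The state is a dict: "time_s": time; "q": joint angles; "qvel": joint speeds; "tau": joint torques, N m; "tcp_pos": TCP position; "tcp_rot": TCP orientation; "force": force on the tool from outside, world axes, zero at the start; "torque": the same for the moment, N m; "finger_gap": opening from 0.0 (shut) to 1.0 (fully open).
Only numpy, scipy, OpenCV 4.12 (cv2) and the standard library are available. Lean on these libraries where they do the work, as an engineer would, in place of code of your own. Each camera call takes 0.05 s, during which the arm holds its last target. There are 200 camera calls.

## Working session

There is one attempt and no reset: what is moved stays moved. The work goes in short steps, Python scripts to look and compute and a shell command to move; the robot and the scene stay as the last step left them, time stands still between calls to the robot, and variables do not carry over. Pictures are saved under pics/ and viewed, about 8 in all and at most 12, crops included, and the job is handed in when it is done.

```bash
mkdir -p pics; ls; cat > h.py <<'E'
import numpy as np, cv2
from workcell import get_obs, camera
def cloud(c):
    d=c["z_map"]; f=240/np.tan(np.radians(c["fov_y"]/2))
    v,u=np.mgrid[0:480,0:640]
    P=np.stack([(u-c["cx"])/f*d,-(v-c["cy"])/f*d,-d],-1)
    if "mount" in c:
        M=np.array(c["mount"]); o=get_obs()
        P=P@M[:3,:3].T+M[:3,3]; return P@np.array(o["tcp_rot"]).T+np.array(o["tcp_pos"])
    return P@np.array(c["attitude"]).T+np.array(c["origin"])
def save(c,n): cv2.imwrite("pics/"+n,c["frame"][:,:,::-1])
E
python3 - <<'E'
from h import *
o=get_obs(); print({k:np.round(v,3).tolist() for k,v in o.items()})
c=camera("top"); save(c,"top1.png"); print({k:v for k,v in c.items() if k not in("frame","z_map")})
P=cloud(c); np.save("P.npy",P)
z=P[...,2]; print((c["z_map"]==0).sum())
print(np.histogram(z[c["z_map"]>0],bins=np.arange(-.02,.3,.01)))
E
```

```text
pics
{'time_s': 0.0, 'q': [-1.157, 0.418, -0.01, 1.614, 0.005, 1.111, -0.053], 'qvel': [-0.001, 0.001, -0.0, -0.002, -0.001, 0.0, 0.001], 'tau': [0.0, -85.124, 0.639, -42.598, -0.049, 0.019, 0.0], 'tcp_pos': [0.274, 0.561, 0.205], 'tcp_rot': [[-0.0, 0.439, 0.898], [-0.001, 0.898, -0.439], [-1.0, -0.001, 0.0]], 'force': [-0.36, -0.346, 0.065], 'torque': [-0.024, 0.019, -0.005], 'finger_gap': 0.998}
{'fov_y': 45.618559307295264, 'cx': 311.45727909986493, 'cy': 239.30398399541505, 'origin': array([0.35129289, 0.00317289, 1.08410937]), 'attitude': array([[ 7.97545231e-04,  9.83208405e-01, -1.82484508e-01],
       [-9.99834239e-01,  4.10332980e-03,  1.77385760e-02],
       [ 1.81895112e-02,  1.82440112e-01,  9.83048700e-01]])}
1201
(array([     0,  81767, 179745,   5351,   3714,   2653,   4941,   1171,
         1096,   1745,   3042,   2842,   2095,   1153,    903,    116,
            0,      0,      0,      0,      0,      0,      0,      0,
            0,      0,      0,      0,      0,      0,      0]), array([-0.02, -0.01,  0.  ,  0.01,  0.02,  0.03,  0.04,  0.05,  0.06,
        0.07,  0.08,  0.09,  0.1 ,  0.11,  0.12,  0.13,  0.14,  0.15,
        0.16,  0.17,  0.18,  0.19,  0.2 ,  0.21,  0.22,  0.23,  0.24,
        0.25,  0.26,  0.27,  0.28,  0.29]))
```

View pics/top1.png

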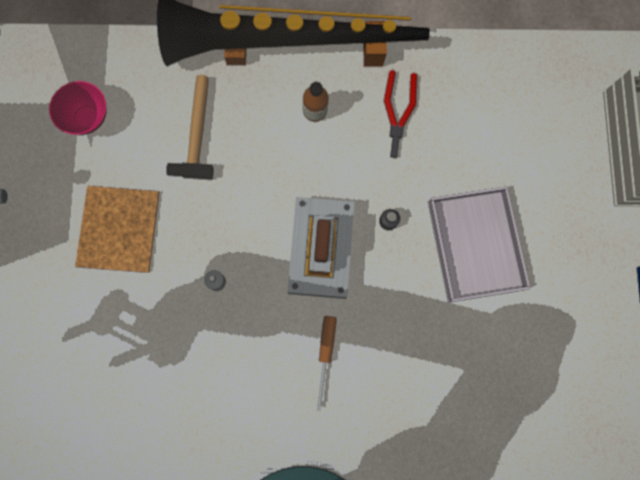

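The top view shows the cork pad at about (118,229), the die at (322,247) with the former at (323,241) in it, and the tray at (482,243). The oiler is at (214,280) and the weight at (390,218).

```bash
python3 - <<'E'
from h import *
P=np.load("P.npy"); im=cv2.imread("pics/top1.png"); z=P[...,2]
hsv=cv2.cvtColor(im,cv2.COLOR_BGR2HSV)
v,u=np.mgrid[0:480,0:640]
def rep(n,m):
    m=cv2.morphologyEx(m.astype(np.uint8),cv2.MORPH_OPEN,np.ones((3,3)))
    k,l,s,_=cv2.connectedComponentsWithStats(m)
    if k<2: print(n,"none");return
    m=l==1+s[1:,4].argmax()
    Q=P[m]; r=cv2.minAreaRect((Q[:,:2]*1000).astype(np.float32)); b=cv2.boxPoints(r)
    e=[b[1]-b[0],b[2]-b[1]]; L=max(e,key=np.linalg.norm)
    print(n,"c",np.round(r[0],1),"size",np.round(r[1],1),"long axis deg",round(np.degrees(np.arctan2(L[1],L[0]))%180,1),"z med",np.round(np.median(Q[:,2])*1000,1),m.sum())
box=lambda a,b,c,d:(u>=a)&(u<b)&(v>=c)&(v<d)
rep("pad",box(60,170,170,290)&(hsv[...,1]>90)&(hsv[...,0]<25))
rep("tray",box(415,550,170,320)&(z>.02)&(z<.045))
rep("die",box(275,365,180,310)&(z>.032)&(z<.052))
rep("bar",box(275,365,180,310)&(z>.115)&(z<.135))
rep("block",box(275,365,180,310)&(z>.074)&(z<.09))
rep("fullblock",box(275,365,180,310)&(z>.06))
rep("oil/weight L",box(195,235,260,300)&(z>.03)); rep("R",box(370,405,200,240)&(z>.03))
for a in [(323,225),(323,241),(323,255),(340,230),(298,270),(118,229),(482,243),(150,320),(214,280),(390,218)]: print(a,np.round(P[a[1],a[0]],3))
E
```

```text
pad c [519.  205.5] size [491.9 185. ] long axis deg 71.0 z med 8.5 5879
tray c [ 543.6 -343.2] size [200.9 131.2] long axis deg 8.7 z med 31.8 855
die c [532.  -33.2] size [110.1 180.7] long axis deg 175.4 z med 43.0 3912
bar c [530.4 -32.9] size [23.9 72.2] long axis deg 175.4 z med 122.4 563
block c [530.6 -32.9] size [ 36.9 100.5] long axis deg 175.3 z med 82.6 546
fullblock c [464.8 -29.3] size [ 43.3 232.1] long axis deg 174.6 z med 87.8 1212
oil/weight L c [409.7  95.4] size [215.8  33.7] long axis deg 48.8 z med 45.0 290
R c [ 582.4 -169. ] size [22.1 34.7] long axis deg 125.9 z med 33.8 112
(323, 225) [ 0.555 -0.034  0.124]
(323, 241) [ 0.527 -0.034  0.124]
(323, 255) [ 0.502 -0.034  0.126]
(340, 230) [ 0.563 -0.069  0.042]
(298, 270) [0.487 0.009 0.041]
(118, 229) [0.569 0.353 0.012]
(482, 243) [ 0.545 -0.345  0.008]
(150, 320) [ 0.398  0.286 -0.001]
(214, 280) [0.467 0.161 0.054]
(390, 218) [ 0.595 -0.169  0.002]
```

```bash
python3 -m pendant '[[[0,-0.0263,0.0307,0,0,0],[0,-0.0263,0.0307,0,0,0],[0,-0.0263,0.0307,0,0,0],[0,-0.0263,0.0307,0,0,0],[0,-0.0263,0.0307,0,0,0],[0,-0.0263,0.0307,0,0,0],[0,-0.0263,0.0307,0,0,0],[0,-0.0263,0.0307,0,0,0],[0,-0.0263,0.0307,0,0,0],[0,-0.0263,0.0307,0,0,0]]]' 1 40
cat >> h.py <<'E'
def to(x,y,yaw=None,z=None):
    "print the tool-frame move to a world goal; yaw = world angle (deg) of tool z"
    o=get_obs(); R=np.array(o["tcp_rot"]); p=np.array(o["tcp_pos"]); g=np.array([x,y,p[2] if z is None else z])
    a=np.degrees(np.arctan2(R[1,2],R[0,2]))
    print("t",round(o["time_s"],2),"p",p.round(4),"d tool mm",(R.T@(g-p)*1000).round(1),"yaw",a.round(2),"turn rx",None if yaw is None else round(-(yaw-a),2),"tilt x",R[:,0].round(3),"F",np.round(o["force"],1),"gap",round(o["finger_gap"],3))
E
python3 - <<'E'
from h import *
P=np.load("P.npy"); im=cv2.imread("pics/top1.png"); z=P[...,2]
hsv=cv2.cvtColor(im,cv2.COLOR_BGR2HSV); v,u=np.mgrid[0:480,0:640]
box=lambda a,b,c,d:(u>=a)&(u<b)&(v>=c)&(v<d)
for n,m in (("pad",box(70,165,180,275)&(hsv[...,1]>90)&(hsv[...,0]<25)&(z<.03)),("tray",box(420,540,180,310)&(z>.017)&(z<.045))):
    r=cv2.minAreaRect((P[m][:,:2]*1000).astype(np.float32)); print(n,np.round(r[0],1),np.round(r[1],1),round(r[2],1))
to(.5305,-.033,-4.6)
E
```

```text
time_s: 0.88
tcp_pos: [0.4327, 0.1836, 0.2005]
tcp_rot: [[-0.007, 0.427, 0.904], [-0.003, 0.904, -0.427], [-1.0, -0.006, -0.005]]
force: [1.1, 0.5, 0.4]
finger_gap: 0.999
pad [571.3 355.4] [140.7 158.8] 85.6
tray [ 542.  -332.5] [200.5 152.1] 9.2
t 0.88 p [0.4327 0.1836 0.2005] d tool mm [   0. -154.  181.] yaw -25.3 turn rx -20.7 tilt x [-0.007 -0.003 -1.   ] F [1.1 0.5 0.4] gap 0.999
```

```bash
python3 -m pendant '[[[0,-0.026,0.030,0,0,0],[0,-0.026,0.030,0,0,0],[0,-0.026,0.030,0,0,0],[0,-0.026,0.030,0,0,0],[0,-0.026,0.030,0,0,0],[0,-0.026,0.030,0,0,0],[0,0,0,-7,0,0],[0,0,0,-7,0,0],[0,0,0,-7,0,0],[0,0,0,0,0,0]]]' >/dev/null
python3 - <<'E'
from h import *
to(.5305,-.033,-4.6,.09)
c=camera("wrist"); save(c,"w1.png"); P=cloud(c); z=P[...,2]; ok=c["z_map"]>.05
for n,a,b in (("bar",.115,.135),("block",.076,.09)):
    m=ok&(z>a)&(z<b)&(np.hypot(P[...,0]-.53,P[...,1]+.033)<.07); r=cv2.minAreaRect((P[m][:,:2]*1000).astype(np.float32)); print(n,np.round(r[0],1),np.round(r[1],1),round(r[2],1),m.sum(),np.median(z[m]))
E
```

```text
t 1.72 p [ 0.5307 -0.0578  0.1986] d tool mm [108.5  25.5  -0.9] yaw -4.12 turn rx 0.48 tilt x [-0.01  -0.007 -1.   ] F [-0.7  0.5  0.1] gap 0.999
bar [527.5 -31. ] [24.1 71. ] 84.8 3040 0.12205591850529257
block [528.3 -30.9] [ 37.1 100.2] 85.0 1948 0.08238801144898347
```

View pics/w1.png

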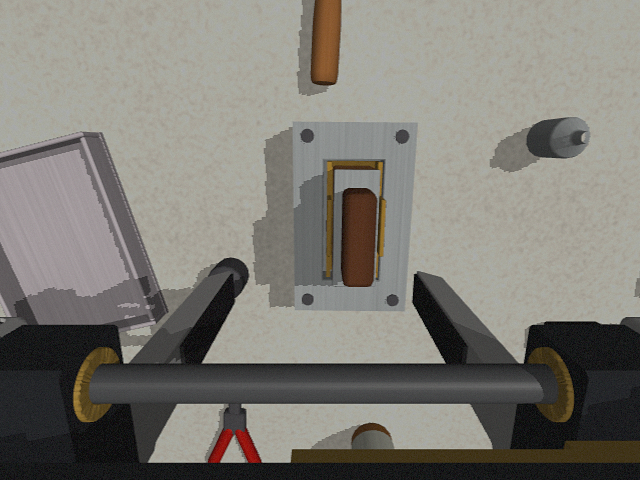

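The wrist view shows the grip bar at (359,237) in the die, with both brass tabs beside it and both fingers clear.

```bash
cat >> h.py <<'E'
    w=R.T@np.cross(R[:,0],[0,0,-1]); print("level deg",np.degrees(w).round(2))
E
python3 -m pendant '[[[0,0.025,-0.002,0,-0.5,0.5],[0.03,0,0,0,0,0],[0.02,0,0,0,0,0],[0,0,0,0,0,0],[0,0,0,0,0,0]]]' >/dev/null
python3 -c "from h import *; to(.529,-.032,-4.8,.09)"
```

```text
t 2.18 p [ 0.5306 -0.0305  0.1476] d tool mm [57.6 -1.7 -1.5] yaw -5.9 turn rx -1.1 tilt x [ 0.     0.002 -1.   ] F [-0.9 -0.4  1.1] gap 0.998
level deg [-0.    0.01 -0.12]
```

```bash
python3 -m pendant '[[[0.0,-0.0015,-0.0015,-1,0,0],[0.025,0,0,0,0,0],[0.02,0,0,0,0,0],[0.01,0,0,0,0,0],[0,0,0,0,0,0]]]' >/dev/null
python3 -c "from h import *; to(.529,-.032,-4.8,.09)"
```

```text
t 2.6 p [ 0.5316 -0.0321  0.0965] d tool mm [ 6.5 -0.1 -2.7] yaw -5.09 turn rx -0.29 tilt x [ 0.007  0.002 -1.   ] F [-0.8 -0.4 -0.1] gap 1.001
level deg [-0.    0.39 -0.17]
```

```bash
python3 -m pendant '[[[0.006,0,-0.003,0,0.4,-0.2],[0,0,0,0,0,0],[0,0,0,0,0,0]]]' >/dev/null
python3 -c "from h import *; to(.529,-.032,-4.8,.09)"
python3 -m pendant '[[[0,0,0,0,0,0],[0,0,0,0,0,0],[0,0,0,0,0,0],[0,0,0,0,0,0],[0,0,0,0,0,0],[0,0,0,0,0,0],[0,0,0,0,0,0],[0,0,0,0,0,0]]]' -1 40 >/dev/null
python3 -c "from h import *; to(.529,-.032,-4.8,.09)"
```

```text
t 2.85 p [ 0.5296 -0.0322  0.0926] d tool mm [ 2.6  0.2 -0.6] yaw -5.15 turn rx -0.35 tilt x [ 0.001 -0.001 -1.   ] F [ 0.1 -0.3 -0.2] gap 0.997
level deg [0.   0.08 0.04]
t 3.52 p [ 0.5309 -0.0321  0.0952] d tool mm [ 5.2 -0.  -1.9] yaw -5.16 turn rx -0.36 tilt x [ 0.005 -0.    -1.   ] F [0.2 0.8 0.9] gap 0.468
level deg [ 0.    0.28 -0.01]
```

```bash
python3 -m pendant '[[[0.003,0,-0.001,0,0.2,0],[0,0,0,0,0,0],[0,0,0,0,0,0],[0.002,0,0,0,0,0],[0,0,0,0,0,0],[0,0,0,0,0,0],[0,0,0,0,0,0],[0,0,0,0,0,0]]]' >/dev/null
python3 -c "from h import *; to(.529,-.032,-4.8,.09)"
```

```text
t 4.18 p [ 0.5305 -0.0321  0.0915] d tool mm [ 1.5 -0.  -1.5] yaw -5.16 turn rx -0.36 tilt x [ 0.002  0.001 -1.   ] F [ 0.5  0.  -2.1] gap 0.252
level deg [ 0.    0.13 -0.05]
```

```bash
python3 -m pendant '[[[0,0,0,0,0,0],[0,0,0,0,0,0],[-0.01,0,0,0,0,0],[-0.01,0,0,0,0,0],[-0.01,0,0,0,0,0],[-0.01,0,0,0,0,0]]]' >/dev/null
python3 -c "from h import *; to(.529,-.032,-4.8,.09)"
```

```text
t 4.68 p [ 0.529  -0.0322  0.1329] d tool mm [42.9  0.2  0.1] yaw -5.17 turn rx -0.37 tilt x [-0.002  0.    -1.   ] F [ 0.1 -0.3 -1.3] gap 0.252
level deg [ 0.   -0.11  0.01]
```

```bash
python3 -m pendant '[[[-0.015,0,0,0,0,0],[-0.015,0,0,0,0,0],[-0.015,0,0,0,0,0],[-0.015,0,0,0,0,0],[0,0,0,0,0,0]]]' >/dev/null
python3 - <<'E'
from h import *
to(.571,.355,-4.6)
c=camera("scene"); save(c,"s1.png")
E
```

```text
t 5.1 p [ 0.53   -0.0325  0.2029] d tool mm [  0.4 389.7   5.7] yaw -5.2 turn rx -0.6 tilt x [ 0.004  0.001 -1.   ] F [ 0.4  0.2 -1.8] gap 0.251
level deg [-0.    0.23 -0.05]
```

View pics/s1.png

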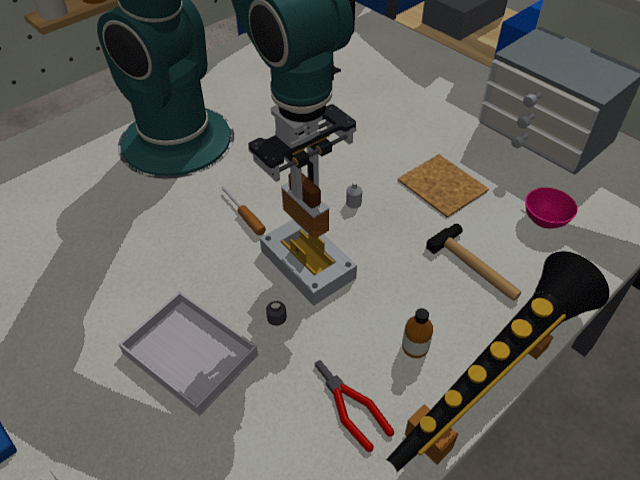

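The former at (305,210) is clear of the die, and the brass bracket is still in the pocket at (312,252). The pad is clear at (443,184).

```bash
python3 -m pendant '[[[0,0.02,0,0,0,0],[0,0.03,0.001,0,0,0],[0,0.035,0.001,0,0,0],[0,0.035,0.001,0,0,0],[0,0.035,0.001,0,0,0],[0,0.035,0.001,0,0,0],[0,0.035,0,0,0,0],[0,0.035,0,0,0,0],[0,0.03,0,0,0,0],[0,0.02,0,0,0,0]]]' >/dev/null
python3 -c "from h import *; to(.571,.355,-4.6)"
```

```text
t 5.98 p [0.5617 0.2828 0.1968] d tool mm [-0.2 72.7  1.9] yaw -5.83 turn rx -1.23 tilt x [-0.001 -0.002 -1.   ] F [-0.1  0.1 -1.3] gap 0.254
level deg [-0.   -0.06  0.13]
```

```bash
python3 -m pendant '[[[0,0.03,0,-1,0,0],[0,0.03,0.001,0,0,0],[0,0.012,0.001,0,0,0],[0,0,0,0,0,0],[0.015,0,0,0,0,0],[0.025,0,0,0,0,0],[0.025,0,0,0,0,0],[0.02,0,0,0,0,0],[0.01,0,0,0,0,0],[0,0,0,0,0,0]]]' >/dev/null
python3 -c "from h import *; to(.571,.355,-4.6,.0795)"
```

```text
t 6.82 p [0.5665 0.3573 0.0916] d tool mm [12.1 -1.8  4.7] yaw -4.57 turn rx 0.03 tilt x [-0.007 -0.006 -1.   ] F [ 0.2  0.4 -2.2] gap 0.255
level deg [-0.   -0.37  0.39]
```

```bash
python3 -m pendant '[[[0,0,0.003,0,-0.4,0.4],[0.003,0,0,0,0,0],[0.003,0,0,0,0,0],[0,0,0,0,0,0],[0,0,0,0,0,0]]]' >/dev/null
python3 -c "from h import *; to(.571,.355,-4.6,.0795)"
```

```text
t 7.23 p [0.5717 0.3558 0.0887] d tool mm [ 9.2 -0.9 -0.7] yaw -4.68 turn rx -0.08 tilt x [ 0.005  0.002 -1.   ] F [ 0.4 -0.2 -1.1] gap 0.255
level deg [ 0.    0.25 -0.15]
```

Lowering in small steps until contact shows in the force.

```bash
for i in 1 2 3; do :; done; python3 -m pendant '[[[0.003,0,0,0,0.2,-0.1],[0.002,0,0,0,0,0],[0.002,0,0,0,0,0],[0,0,0,0,0,0]]]' >/dev/null
python3 -c "from h import *; to(.571,.355,-4.6,.0795)"
python3 -m pendant '[[[0.002,0,0,0,0,0],[0.002,0,0,0,0,0],[0,0,0,0,0,0]]]' >/dev/null
python3 -c "from h import *; to(.571,.355,-4.6,.0795)"
```

```text
t 7.57 p [0.5724 0.3565 0.0826] d tool mm [ 3.1 -1.6 -1.3] yaw -4.67 turn rx -0.07 tilt x [ 0.002  0.002 -1.   ] F [-0.1 -0.7 -1.1] gap 0.255
level deg [-0.    0.13 -0.12]
t 7.82 p [0.5727 0.3571 0.0794] d tool mm [-0.2 -2.2 -1.5] yaw -4.65 turn rx -0.05 tilt x [ 0.003  0.003 -1.   ] F [-0.5 -0.7 -2.5] gap 0.255
level deg [ 0.    0.17 -0.18]
```

```bash
python3 -m pendant '[[[0.0015,0,0,0,0.2,-0.2],[0,0,0,0,0,0]]]' >/dev/null
python3 -c "from h import *; to(.571,.355,-4.6,.0795)"
python3 -m pendant '[[[0.0015,0,0,0,0,0],[0,0,0,0,0,0]]]' >/dev/null
python3 -c "from h import *; to(.571,.355,-4.6,.0795)"
python3 - <<'E'
from h import *
c=camera("scene"); cv2.imwrite("pics/s2.png",cv2.resize(c["frame"][100:260,360:560,::-1],None,fx=3,fy=3))
E
```

```text
t 7.98 p [0.573  0.3576 0.0798] d tool mm [ 0.3 -2.8 -1.8] yaw -4.64 turn rx -0.04 tilt x [ 0.     0.001 -1.   ] F [-0.3  0.  -2.4] gap 0.251
level deg [ 0.    0.01 -0.04]
t 8.15 p [0.5733 0.358  0.0795] d tool mm [-0.  -3.2 -2. ] yaw -4.63 turn rx -0.03 tilt x [ 0.001  0.002 -1.   ] F [ 0.4  0.5 -1.9] gap 0.251
level deg [-0.    0.05 -0.09]
```

View pics/s2.png

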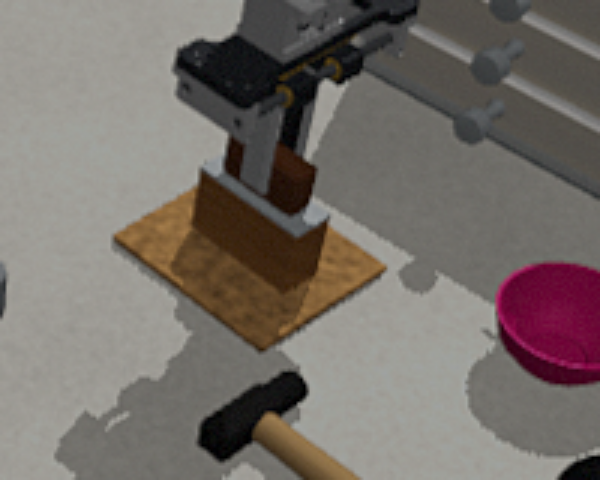

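The former is on or just above the middle of the pad, bottom near (255,265) in the crop. The force has not clearly changed, so I'll step down a little more.

```bash
python3 -m pendant '[[[0.003,-0.001,-0.001,0,0,0],[0.001,0,0,0,0,0]]]' >/dev/null
python3 - <<'E'
from h import *
to(.571,.355,-4.6,.0795)
c=camera("top"); P=cloud(c); z=P[...,2]
m=(np.hypot(P[...,0]-.571,P[...,1]-.357)<.065)
print(np.histogram(z[m]*1000,bins=np.arange(0,120,2)))
E
python3 -m pendant '[[[0.003,0,0,0,0,0],[0.001,0,0,0,0,0]]]' >/dev/null
python3 -c "from h import *; to(.571,.355,-4.6,.0795)"
```

```text
t 8.37 p [0.574  0.3583 0.079 ] d tool mm [-0.6 -3.6 -2.7] yaw -4.62 turn rx -0.02 tilt x [ 0.005  0.005 -1.   ] F [-1.3 -0.9  1.9] gap 0.254
level deg [-0.    0.27 -0.28]
(array([  1,  17, 134, 440, 586, 281,  67,  19,  10,  11,  11,  11,   8,
        22,   8,  11,   6,  16,  14,  11,  16,  12,  11,  12,  10,   9,
        13,  16,   7,  13,  17,  12,  17,  32,  88,  89,  48,  10,   7,
        10,   9,   8,   6,  12,  12,   6,   9,   4,   9,  12,   7,   8,
         8,  28,  43,  58,  14,   1,   1]), array([  0,   2,   4,   6,   8,  10,  12,  14,  16,  18,  20,  22,  24,
        26,  28,  30,  32,  34,  36,  38,  40,  42,  44,  46,  48,  50,
        52,  54,  56,  58,  60,  62,  64,  66,  68,  70,  72,  74,  76,
        78,  80,  82,  84,  86,  88,  90,  92,  94,  96,  98, 100, 102,
       104, 106, 108, 110, 112, 114, 116, 118]))
t 8.58 p [0.5752 0.3587 0.0785] d tool mm [-1.  -4.  -3.9] yaw -4.62 turn rx -0.02 tilt x [ 0.008  0.006 -1.   ] F [-0.2 -0.3 -0.2] gap 0.254
level deg [-0.    0.41 -0.38]
```

The cap reads 70 mm, which matches standing on the pad, and the hanging load has gone, so I'll release.

```bash
python3 -m pendant '[[[0,0,0,0,0.4,-0.4],[0,0,0,0,0,0],[0,0,0,0,0,0],[0,0,0,0,0,0],[0,0,0,0,0,0],[0,0,0,0,0,0],[0,0,0,0,0,0]]]' 0.2 >/dev/null
python3 -c "from h import *; to(.571,.355,-4.6,.0795)"
python3 -m pendant '[[[-0.01,0,0,0,0,0],[-0.025,0,0,0,0,0],[-0.03,0,0,0,0,0],[-0.03,0,0,0,0,0],[-0.01,0,0,0,0,0],[0,-0.01,0,0,0,0],[0,-0.02,0,0,0,0],[0,-0.03,0,0,0,0],[0,-0.03,0,0,0,0],[0,-0.03,0,0,0,0]]]' 1 >/dev/null
python3 - <<'E'
from h import *
to(.53,-.032,-4.6,.16)
c=camera("top"); P=cloud(c); z=P[...,2]; np.save("P2.npy",P); save(c,"top2.png")
v,u=np.mgrid[0:480,0:640]
for n,a,b in (("bar",.105,.115),("cap",.064,.075)):
    m=(z>a)&(z<b)&(np.hypot(P[...,0]-.57,P[...,1]-.357)<.07)
    r=cv2.minAreaRect((P[m][:,:2]*1000).astype(np.float32)); print(n,np.round(r[0],1),np.round(r[1],1),round(r[2],1),m.sum())
E
```

```text
t 9.17 p [0.5751 0.3587 0.0772] d tool mm [-2.3 -4.  -3.8] yaw -4.62 turn rx -0.02 tilt x [-0.001 -0.001 -1.   ] F [-0.1 -0.6  0.3] gap 0.597
level deg [ 0.   -0.05  0.08]
t 10.0 p [0.5623 0.2387 0.1871] d tool mm [  27.3 -272.3  -12.7] yaw -4.13 turn rx 0.47 tilt x [-0.003 -0.001 -1.   ] F [ 0.3 -0.3  0.4] gap 1.0
level deg [ 0.   -0.18  0.05]
bar [0. 0.] [0. 0.] 0.0 0
cap [0. 0.] [0. 0.] 0.0 0
```

View pics/top2.png

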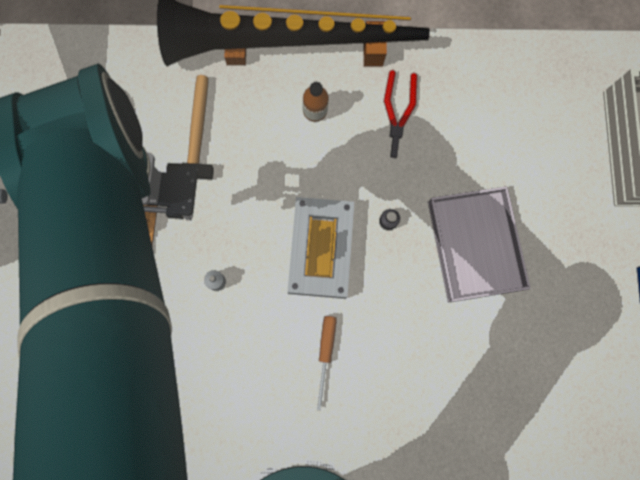

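The arm hides the pad, the bracket is open in the die at (321,246), and the bystanders have not moved: oiler (214,280), weight (390,218). I'll move back over the die.

```bash
python3 -m pendant '[[[0,-0.03,-0.002,0,0,0],[0,-0.034,-0.002,0,0,0],[0,-0.034,-0.002,0,0,0],[0,-0.034,-0.002,0,0,0],[0,-0.034,-0.002,0,0,0],[0,-0.034,-0.002,0,0,0],[0,-0.03,0,0,0,0],[0,-0.02,0,0,0,0],[0,-0.01,0,0,0,0],[0,0,0,0,0,0]]]' 1 >/dev/null
python3 - <<'E'
from h import *
to(.53,-.032,-4.6,.1)
c=camera("wrist"); P=cloud(c); ok=c["z_map"]>.05
Q=np.load("P2.npy")
for n,P,k in (("top",Q,Q[...,2]>-1),("wrist",P,ok)):
    z=P[...,2]; m=k&(z>.066)&(z<.078)&(np.hypot(P[...,0]-.53,P[...,1]+.032)<.05)
    print(m.sum())
    if m.sum()>5: r=cv2.minAreaRect((P[m][:,:2]*1000).astype(np.float32)); print(n,np.round(r[0],1),np.round(r[1],1),round(r[2],1))
save(c,"w2.png")
c=camera("top"); P=cloud(c); z=P[...,2]; save(c,"top3.png")
for n,a,b in (("bar",.105,.117),("cap",.064,.075)):
    m=(z>a)&(z<b)&(np.hypot(P[...,0]-.57,P[...,1]-.357)<.07)
    r=cv2.minAreaRect((P[m][:,:2]*1000).astype(np.float32)); print(n,np.round(r[0],1),np.round(r[1],1),round(r[2],1),m.sum(),np.median(z[m]) if m.any() else 0)
E
```

```text
t 10.88 p [ 0.5196 -0.048   0.1821] d tool mm [81.9 17.2  9.8] yaw -4.94 turn rx -0.34 tilt x [-0.01  -0.005 -1.   ] F [ 0.2 -0.1  0.8] gap 1.0
level deg [ 0.   -0.55  0.32]
132
top [530.5 -32.1] [51.  49.5] 83.9
640
wrist [528.5 -28.8] [51.1 49.4] 85.5
bar [574.5 356.9] [24.6 72. ] 85.8 544 0.10967348503826396
cap [574.8 357.2] [ 39.3 100.4] 84.5 530 0.07020067213748127
```

View pics/w2.png

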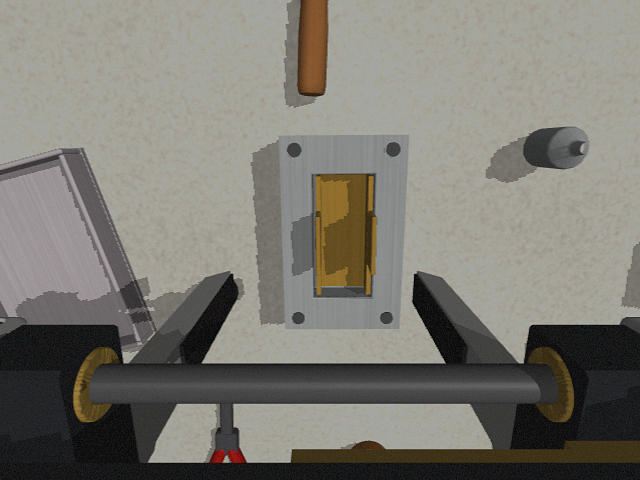

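The former stands on the pad at (0.575, 0.357) with its cap at 70 mm. The bracket is empty in the die, tabs at (319,235) and (373,245), centred at about (0.5295, -0.031).

```bash
python3 -m pendant '[[[0,0.017,0.009,0,-0.5,0.3],[0.0,0,0,0,0,0],[0.03,0,0,0,0,0],[0.03,0,0,0,0,0],[0.02,0,0,0,0,0],[0,0,0,0,0,0]]]' >/dev/null
python3 -c "from h import *; to(.5295,-.031,-4.8,.049)"
```

```text
t 11.48 p [ 0.5328 -0.0169  0.0995] d tool mm [ 50.4 -14.5  -2.5] yaw -4.0 turn rx 0.8 tilt x [ 0.003  0.004 -1.   ] F [-0.4 -0.9  0.1] gap 0.999
level deg [ 0.    0.13 -0.23]
```

```bash
python3 -m pendant '[[[0,-0.014,-0.002,0.8,0.1,-0.2],[0,0,0,0,0,0],[0,0,0,0,0,0]]]' >/dev/null
python3 -c "from h import *; to(.5295,-.031,-4.8,.049)"
```

```text
t 11.73 p [ 0.5298 -0.0287  0.1003] d tool mm [51.3 -2.3 -0.1] yaw -4.61 turn rx 0.19 tilt x [-0.001  0.001 -1.   ] F [ 0.2  0.3 -0.2] gap 0.996
level deg [-0.   -0.07 -0.04]
```

```bash
python3 -m pendant '[[[0.02,-0.002,0,0,0,0],[0.02,0,0,0,0,0],[0.01,0,0,0,0,0],[0,0,0,0,0,0]]]' >/dev/null
python3 -c "from h import *; to(.5295,-.031,-4.8,.049)"
```

```text
t 12.07 p [ 0.5333 -0.03    0.0539] d tool mm [ 4.9 -1.3 -3.8] yaw -4.58 turn rx 0.22 tilt x [ 0.007  0.002 -1.   ] F [-0.3  0.6 -0.6] gap 1.003
level deg [ 0.    0.42 -0.14]
```

```bash
python3 -m pendant '[[[0.004,-0.001,-0.003,0,0.4,-0.1],[0,0,0,0,0,0],[0.001,0,0,0,0,0]]]' >/dev/null
python3 -c "from h import *; to(.5295,-.031,-4.8,.049)"
python3 -m pendant '[[[0,0,0,0,0,0],[0,0,0,0,0,0],[0,0,0,0,0,0],[0,0,0,0,0,0],[0,0,0,0,0,0],[0,0,0,0,0,0],[0,0,0,0,0,0],[0,0,0,0,0,0],[0,0,0,0,0,0],[0,0,0,0,0,0]]]' -1 40 >/dev/null
python3 -c "from h import *; to(.5295,-.031,-4.8,.049)"
```

```text
t 12.32 p [ 0.5312 -0.0306  0.051 ] d tool mm [ 2.  -0.5 -1.7] yaw -4.57 turn rx 0.23 tilt x [ 0.002  0.001 -1.   ] F [ 0.   0.3 -0.3] gap 1.0
level deg [-0.    0.1  -0.06]
t 13.15 p [ 0.5324 -0.0304  0.0532] d tool mm [ 4.2 -0.8 -2.9] yaw -4.56 turn rx 0.24 tilt x [ 0.005  0.001 -1.   ] F [0.2 0.1 0.7] gap 0.53
level deg [-0.    0.28 -0.09]
```

```bash
python3 -m pendant '[[[0,0,0,0,0.3,0],[0,0,0,0,0,0],[0,0,0,0,0,0],[-0.008,0,0,0,0,0],[-0.01,0,0,0,0,0],[-0.015,0,0,0,0,0],[-0.02,0,0,0,0,0],[-0.02,0,0,0,0,0],[-0.015,0,0,0,0,0],[0,0,0,0,0,0]]]' >/dev/null
python3 - <<'E'
from h import *
to(.542,-.3325,9.2)
c=camera("scene"); cv2.imwrite("pics/s3.png",cv2.resize(c["frame"][120:320,200:440,::-1],None,fx=3,fy=3))
E
```

```text
t 13.98 p [ 0.5316 -0.031   0.1486] d tool mm [  -0.4 -299.6   34.6] yaw -4.61 turn rx -13.81 tilt x [-0.002  0.001 -1.   ] F [ 1.   0.3 -0.8] gap 0.527
level deg [ 0.   -0.14 -0.05]
```

View pics/s3.png

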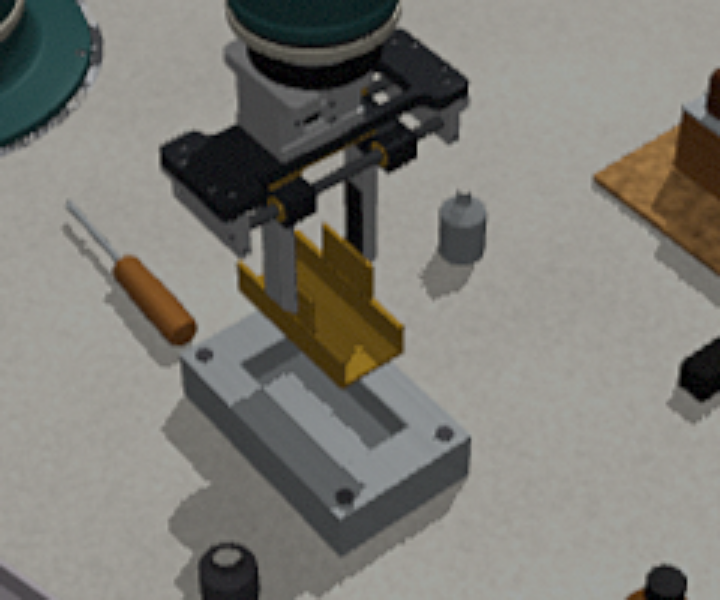

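The bracket is held level above the die by both tabs, centre near (325,310) in the crop. Next I carry it over to the tray.

```bash
python3 -m pendant '[[[0,-0.015,0.002,0,0,0],[0,-0.025,0.003,0,0,0],[0,-0.032,0.004,0,0,0],[0,-0.032,0.004,0,0,0],[0,-0.032,0.004,0,0,0],[0,-0.032,0.004,0,0,0],[0,-0.032,0.004,0,0,0],[0,-0.03,0.003,0,0,0],[0,-0.02,0.002,0,0,0],[0,-0.01,0,0,0,0]]]' >/dev/null
python3 -c "from h import *; to(.542,-.3325,9.2)"
```

```text
t 14.87 p [ 0.5379 -0.2985  0.1393] d tool mm [ -0.2 -33.6   6.5] yaw -4.07 turn rx -13.27 tilt x [-0.011  0.005 -1.   ] F [-0.3 -0.6 -1.6] gap 0.528
level deg [ 0.   -0.66 -0.23]
```

```bash
python3 -m pendant '[[[0,-0.02,0.005,0,-0.6,-0.2],[0,-0.012,0.002,-4,0,0],[0,0,0,-5,0,0],[0,0,0,-3,0,0],[0.01,0,0,0,0,0],[0.02,0,0,0,0,0],[0.02,0,0,0,0,0],[0.01,0,0,0,0,0],[0,0,0,0,0,0]]]' >/dev/null
python3 -c "from h import *; to(.542,-.3325,9.2,.042)"
```

```text
t 15.62 p [ 0.5393 -0.3293  0.069 ] d tool mm [26.9 -3.7  2.4] yaw 7.99 turn rx -1.21 tilt x [-0.007  0.004 -1.   ] F [-0.6  0.2 -1.5] gap 0.525
level deg [-0.   -0.39 -0.31]
```

```bash
python3 -m pendant '[[[0,-0.003,0.002,-1,-0.4,-0.3],[0.01,0,0,0,0,0],[0.007,0,0,0,0,0],[0,0,0,0,0,0],[0,0,0,0,0,0]]]' >/dev/null
python3 -c "from h import *; to(.542,-.3325,9.2,.042)"
python3 -m pendant '[[[0.003,0,0,0,0,0],[0.002,0,0,0,0,0],[0,0,0,0,0,0]]]' >/dev/null
python3 -c "from h import *; to(.542,-.3325,9.2,.042)"
```

```text
t 16.03 p [ 0.5426 -0.3313  0.0511] d tool mm [ 9.1 -1.1 -0.8] yaw 9.04 turn rx -0.16 tilt x [ 0.002 -0.    -1.   ] F [-0.5  0.  -0.1] gap 0.532
level deg [-0.    0.09  0.02]
t 16.28 p [ 0.5431 -0.3317  0.0465] d tool mm [ 4.5 -0.6 -1.3] yaw 9.02 turn rx -0.18 tilt x [ 0.003 -0.001 -1.   ] F [ 1.5 -0.4 -1.8] gap 0.529
level deg [-0.    0.15  0.07]
```

```bash
python3 -m pendant '[[[0.003,0,0,0,0.1,0.1],[0.002,0,0,0,0,0]]]' >/dev/null
python3 -c "from h import *; to(.542,-.3325,9.2,.042)"
python3 -m pendant '[[[0.003,0,0,0,0,0],[0.001,0,0,0,0,0]]]' >/dev/null
python3 -c "from h import *; to(.542,-.3325,9.2,.042)"
```

```text
t 16.45 p [ 0.5435 -0.3319  0.0421] d tool mm [ 0.1 -0.4 -1.5] yaw 9.01 turn rx -0.19 tilt x [ 0.002  0.    -1.   ] F [-13.   10.7  40.6] gap 0.529
level deg [-0.   0.1 -0. ]
t 16.62 p [ 0.5447 -0.3319  0.0412] d tool mm [-0.8 -0.2 -2.7] yaw 9.02 turn rx -0.18 tilt x [ 0.004  0.001 -1.   ] F [-0.1 -0.1 -0.9] gap 0.527
level deg [ 0.    0.25 -0.01]
```

The bracket met the tray floor at the predicted height, with a brief 41 N contact. Releasing.

```bash
python3 -m pendant '[[[0,0,0,0,0.2,0],[0,0,0,0,0,0],[0,0,0,0,0,0],[0,0,0,0,0,0],[0,0,0,0,0,0],[0,0,0,0,0,0],[0,0,0,0,0,0]]]' 0.7 >/dev/null
python3 -c "from h import *; to(.542,-.3325,9.2,.042)"
python3 -m pendant '[[[-0.01,0,0,0,0,0],[-0.02,0,0,0,0,0],[-0.03,0,0,0,0,0],[-0.03,0,0,0,0,0],[-0.03,0,0,0,0,0],[0,0.03,0,0,0,0],[0,0.04,0,0,0,0],[0,0.04,0,0,0,0],[0,0.04,0,0,0,0],[0,0.03,0,0,0,0]]]' >/dev/null
python3 -m pendant '[[[-0.03,0.03,0,0,0,0],[-0.02,0.03,0,0,0,0],[0,0.02,0,0,0,0],[0,0,0,0,0,0],[0,0,0,0,0,0],[0,0,0,0,0,0],[0,0,0,0,0,0],[0,0,0,0,0,0]]]' >/dev/null
python3 - <<'E'
from h import *
to(.542,-.33)
c=camera("top"); P=cloud(c); z=P[...,2]; save(c,"top4.png")
for n,x,y,a,b in (("bar",.57,.357,.105,.117),("cap",.57,.357,.064,.075),("tabs",.543,-.331,.054,.07),("brk floor",.543,-.331,.005,.013)):
    m=(z>a)&(z<b)&(np.hypot(P[...,0]-x,P[...,1]-y)<(.07 if n!="brk floor" else .02))
    if not m.any(): print(n,"none"); continue
    r=cv2.minAreaRect((P[m][:,:2]*1000).astype(np.float32)); print(n,np.round(r[0],1),np.round(r[1],1),round(r[2],1),m.sum(),np.median(z[m]))
E
```

```text
t 17.2 p [ 0.545  -0.3321  0.0412] d tool mm [-0.8  0.1 -3. ] yaw 9.02 turn rx -0.18 tilt x [ 0.001 -0.    -1.   ] F [-0.2 -0.7 -0.1] gap 0.846
level deg [-0.    0.06  0.02]
t 18.7 p [ 0.5008 -0.0709  0.2265] d tool mm [   0.9 -262.3    1.6] yaw 8.68 turn rx None tilt x [ 0.007 -0.002 -1.   ] F [ 0.6  0.2 -0. ] gap 0.853
level deg [0.   0.39 0.2 ]
bar [574.5 357. ] [24.8 72. ] 84.9 545 0.10994964719001432
cap [574.8 357.1] [ 38.6 100.2] 85.0 534 0.07027372757719241
tabs [ 542.1 -332.9] [50.1 51.7] 8.3 193 0.06102382538097695
brk floor [ 544.6 -339.3] [39.6 20.5] 10.5 161 0.010236580504480175
```

View pics/top4.png

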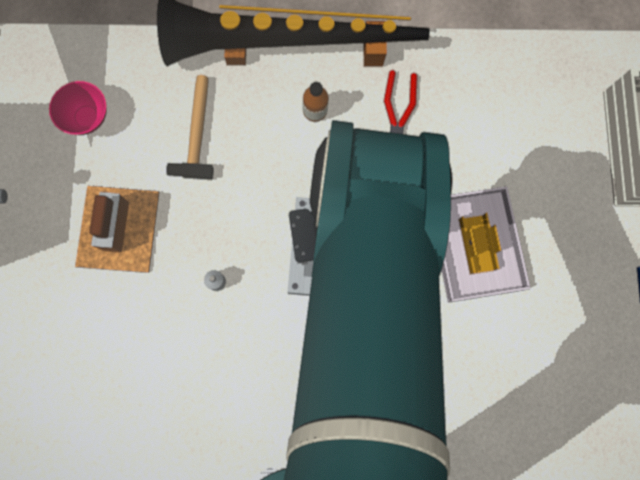

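The former stands on the pad at (107,218), and the bracket lies in the tray at (481,243), open side up, with its tab tops at 61 mm as expected. The oiler is still at (214,280).

```bash
python3 -c "from workcell import finish_job; print(finish_job())"
```

```text
the job is handed in; nothing more can be done
None
```

The job is done and handed in at about 18.7 s. The former was lifted out first and stood on the cork pad, and the bracket was then lifted out by its tabs and laid in the tray, open side up.

Final checks:
- **Former:** it stands upright about 4 mm from the pad's centre. Its cap reads 70 mm and its grip bar 110 mm above the bench, as expected when it stands on the pad.
- **Bracket:** it is centred in the tray within about 1 mm. Its tab tops read 61 mm, which matches lying flat on the tray floor.
- **Bystanders:** the oiler has not moved. The weight was hidden by the arm in the last picture. It was in place when last checked before the bracket was lifted, and the gripper passed well above it after that.
- **Forces and camera agreement:** setting the bracket down gave one brief 41 N wrist reading, against a limit of 120 N. The wrist camera differed from the top camera by 2–3 mm, so I used positions between the two.

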